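# Swivel the meter bracket to its next notch

### The arm

A 6-joint arm with a two-finger parallel gripper is mounted at the origin on the work surface. World frame = base frame: x ahead of the robot, y to its left, z up, the work surface at z = 0. Lengths are in m, angles in rad, forces in N, time in s.
With the tool pointing down it reaches from about 0.3 to 0.85 m from the base axis. Payload 4.2 kg.
Tool frame: the origin (TCP) lies at the very end of the fingers, on their centre line; the grasp point (between the pads) lies 19 mm behind it; z points along the fingers, y is the line along which they close (so a half turn about z gives the same grasp; the last joint's range is limited). The gripper opens to 91 mm and grips with 3 to 60 N. Pads are 32 mm wide; open, the fingers measure 118 mm over their backs; the gripper's body (76 mm by 178 mm) begins 60 mm behind the grasp point.
Start: joints at [-1.172, 0.32, 1.565, -0, 1.257, -0.02], TCP at [0.234, -0.525, 0.214] pointing down, gripper open.
Joint ranges: [-3.11, 3.11], [-0.84, 2.01], [0.21, 2.61], [-1.34, 4.49], [0.05, 2.63], [-2.56, 2.56]. Speed limits (rad/s): [2.57, 2.57, 3.14, 3.14, 3.14, 3.14].

### API

Orientations are given as a 3x3 rotation matrix whose columns are the frame's x, y, z axes.
In Python, from station import ctrl gives the robot as it stands.
- The arm moves only by the shell command python3 -m jog 'ROWS'. ROWS is JSON, a list of rows, each an object of numbers: "gripper": the closure, from -1 (fully open) to 1 (shut); "x", "y", "z": the shift along the tool's x, y, z in units of 30 mm (1.0 is 30 mm); "wx", "wy", "wz": the turn, a rotation vector about the tool's x, y, z in units of 5 degrees (1.0 is 5 degrees). A call has 1 to 5 rows; each row shifts and turns the commanded pose from where the row before left it, along the tool's axes as they then stand; what a row does not reach is not made up. A row lasts 1/8 s, in which the tool goes at most 62.5 mm and 10.7 degrees, less where a joint would pass 70% of its speed; a pose out of reach is approached as far as the arm can. A call is refused whole if a number of a shift passes 1 or a number of a turn 1, either way. A call with a gripper value outside its range is refused whole. The fingers move at their own pace and stop on an object; the grip force is fixed at half the most. Time passes only in rows, so rows that do not move let the fingers close. It gives the time, the measured TCP pose, the force, the opening and the grip force at its end, in the units of the state.
- ctrl.read_state(): the state, without advancing time (a new reading comes with each control period).
- ctrl.capture(name): name is "scene" or "top" or "wrist"; returns the picture (420x560x3 uint8, blue, green, red); there is no depth.
- ctrl.camera_info(name): a dict with "fx", "fy", "cx", "cy" (pixels), "camera_from_world" (4x4, takes a point from world to camera coordinates); the wrist camera has in their place "hand_eye" (4x4, takes a point from camera to tool coordinates, whose origin is the TCP and whose axes are the flange's). Camera axes: x right, y up, looking along -z (the intrinsics and any distortion apply to the point x, -y, -z); pixel columns grow to the right and rows downward; lengths in m; the calibration is good to about 2 mm. A picture is of the moment at which its call begins: read the wrist's pose just before it. camera_info takes no time and is no camera call.
- ctrl.close_job(): hands the job in; it is judged then, once.
The state is a dict: "time": time; "joint_positions": joint angles; "joint_velocities": joint speeds; "effort": joint torques, N m; "tool_pos": TCP position; "eef_rot": TCP orientation; "ft_force": force on the tool from outside, world axes, zero at the start; "torque": the same for the moment, N m; "grip_width": opening from 0.0 (shut) to 1.0 (fully open); "finger_force": force on a finger pad.
Only numpy, scipy, OpenCV 4.12 (cv2) and the standard library are available. Lean on these libraries where they do the work, as an engineer would, in place of code of your own. Each camera call takes 0.05 s, during which the arm holds its last target. There are 200 camera calls.

### The job

Turn the swivel arm that carries the red meter from its parking notch to the next notch anticlockwise (seen from above): pull the spring ring up, swing the arm round, and let the ring's bolt drop fully home in the very next notch, not the one after it. The brass notch plate is only finger-tight, so feel for the notch gently and do not push the plate out of its setting; leave everything else on the bench where it is.

Things in the scene. Friction and masses are not known exactly. Their poses are not given: they have to be found in the camera images.
- bracket: Grey base board, 300 x 300 x 12 mm, fixed. Origin on the bench under the pivot axis (board reaches 170 mm to its -x, 130 mm to +x, 150 mm to each side), z up. On it a fixed aluminium arc track (radii 121-137 mm about the pivot) and a brass one (103-119 mm, part of the notch plate), tops 24 mm above the bench. The bolt slides on them when out of a notch.
- pivot (a point): Point on the vertical pivot axis of the swing arm, 55 mm above the bench (top of the white hub, 52 mm across); axes as the bracket's. The red meter lies on the arm's tail, on the far side of the pivot from the ring; its top is about 100 mm above the bench.
- ring_grip (a point): Centre of the pull ring: black collar with an orange band, diameter 32, height 24 mm, on a 12 mm upright stem, 120 mm from the pivot axis. This point is 94 mm above the bench with the bolt home. Below the collar 28 mm are free down to the arm's boss (32 mm across, top 54 mm above the bench). Grip it from above or push it sideways; it turns only with the arm.
- swing (a joint): Arm angle a about the pivot (rad), 0 in the parking notch, growing anticlockwise from above; limits -0.1, 1.25. Ring direction from the pivot: bracket's -x turned by a - 0.35 about z. Friction about 2 N at the ring. The next notch lies between 0.50 and 0.80, unmeasured: see or feel it. A wrong one is 0.45 beyond. Notches are 13 mm wide along the arc, the bolt 10 mm.
- ring (a joint): Lift of pull ring and bolt (m): 0 with the bolt fully home, about 0.010 with its foot on the tracks, at most 0.018. A spring pushes it down with about 7 N when home, 11 N at the top stop. Let go above a track it rides on the track and, when the arm is pushed along, snaps down into the next notch it meets.
- sector (a joint): Slip of the brass notch plate about the pivot from where it was clamped (rad), 0 at the start; it does not tell where the notch is. The plate holds only by friction: it begins to slip when the seated bolt is pushed sideways with about 18 N at the ring. It must stay within 0.03 of 0.
- spanner: Small steel spanner, 120 mm long, lying on the grey board beside the arm. Bystander. Origin at its underside, about its middle.
- beaker: Glass beaker, 70 mm across, 90 mm high, standing on the bench. Bystander. Origin at the centre of its underside.
- meter2: Second red hand meter, 150 x 72 x 30 mm, lying on the bench. Bystander. Origin at the centre of its underside.
- driver: Screwdriver with a blue handle, 180 mm long, lying on the bench. Bystander. Origin at its underside, about its middle.
- fitting: Brass pipe fitting, 28 mm across, 44 mm high, upright on the bench. Bystander. Origin at the centre of its underside.
- stock_bin: Yellow open stock bin, 100 x 140 x 60 mm. Bystander. Origin at the centre of its underside.
- jar: White jar with a blue cap, 60 mm across, 90 mm high. Bystander. Origin at the centre of its underside.

How it is judged:
On the way, in this order (a step that is already met when the one before it is completed fails the run):
1. the ring is pulled up until its bolt is clear of the parking notch, the arm still there (value of joint ring above 0.0095 m and value of joint swing below 0.15 rad), for 0.1 s.
2. the arm is swung out of the parking notch with the bolt out (value of joint ring above 0.006 m and value of joint swing above 0.2 rad), for 0.1 s.
At the end, for the whole second after the job is handed in: The bolt is home (ring lift under 2 mm) in the next notch (arm between 0.44 and 0.87 rad, not the parking or the third notch), the arm at rest, and the brass notch plate within 0.03 rad of where it was clamped (value of joint ring below 0.002 m and value of joint swing between 0.44 and 0.87 rad and value of joint sector between -0.03 and 0.03 rad and velocity of joint swing between -0.05 and 0.05 rad/s); the robot touches nothing.
It fails at once if the brass notch plate is pushed more than 0.03 rad out of its setting (value of joint sector above 0.03 rad or value of joint sector below -0.03 rad).
It fails at once if the arm is swung on past the next notch towards the third (beyond 0.92 rad) (value of joint swing above 0.92 rad).
It fails at once if a bystander is moved by more than 20 mm (distance of any of spanner, beaker, meter2, driver, fitting, stock_bin, jar from where it was at the start of the episode above 0.02 m).
It also fails if it takes over 64 s, if anything falls off the work surface, if the arm or the gripper's body presses on something with over 40 N, if the wrist force passes 120 N, or if a joint passes its speed limit or range.

## Working session

There is one attempt and no reset: what is moved stays moved. The work goes in short steps, Python scripts to look and compute and a shell command to move; the robot and the scene stay as the last step left them, time stands still between calls to the robot, and variables do not carry over. Pictures are saved under pics/ and viewed, at most 10 in all, crops included, and the job is handed in when it is done.

```bash
mkdir -p pics; ls; python3 - <<'E'
from station import ctrl
import cv2,numpy as np
np.set_printoptions(precision=4,suppress=True)
for n in("scene","top"):
    cv2.imwrite(f"pics/{n}0.png",ctrl.capture(n)); i=ctrl.camera_info(n); print(n,i)
s=ctrl.read_state(); print(s["time"],s["tool_pos"],s["eef_rot"],s["ft_force"],s["grip_width"]); print(ctrl.camera_info("wrist"))
E
```

```text
pics
scene {'fx': 484.1360385180541, 'fy': 484.1360385180541, 'cx': 286.23942654560744, 'cy': 207.8242805408123, 'camera_from_world': array([[-0.0976,  0.9952,  0.0038,  0.0099],
       [-0.78  , -0.0789,  0.6208,  0.3448],
       [ 0.6181,  0.0576,  0.784 , -1.7229],
       [ 0.    ,  0.    ,  0.    ,  1.    ]])}
top {'fx': 397.0985377405033, 'fy': 397.0985377405033, 'cx': 281.3609049071549, 'cy': 212.50209959202743, 'camera_from_world': array([[ 0.0023, -1.    , -0.0091,  0.0722],
       [ 0.9918,  0.0011,  0.1276, -0.5186],
       [-0.1276, -0.0093,  0.9918, -1.2404],
       [ 0.    ,  0.    ,  0.    ,  1.    ]])}
0.1 [ 0.2337 -0.5249  0.2132] [[ 0.9135  0.4068 -0.0006]
 [ 0.4068 -0.9135  0.0015]
 [ 0.     -0.0016 -1.    ]] [-0.4805  0.6557  0.2913] 0.9994956163448863
{'fx': 304.2024962462985, 'fy': 304.2024962462985, 'cx': 284.6737187075784, 'cy': 211.04642923014558, 'hand_eye': array([[ 0.0004,  0.9685,  0.2489,  0.0694],
       [ 1.    , -0.0004,  0.    ,  0.0007],
       [ 0.0001,  0.2489, -0.9685, -0.1705],
       [ 0.    ,  0.    ,  0.    ,  1.    ]])}
```

View pics/top0.png

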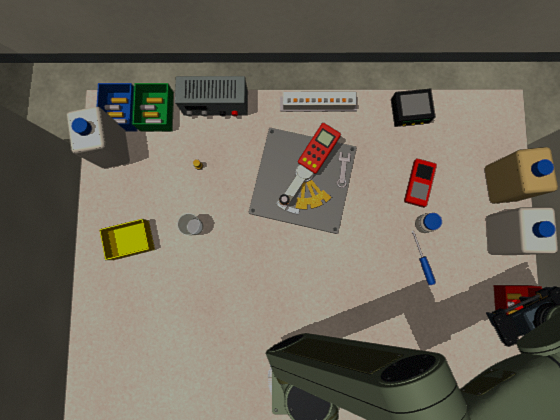

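View pics/scene0.png

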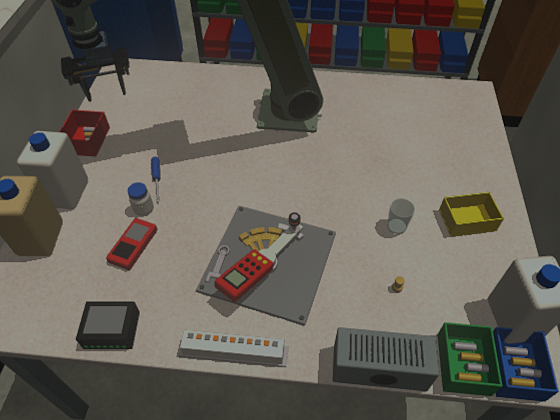

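The top view shows the ring at about (284,199), the hub at about (303,172), and the board corners at (270,129), (357,149), (335,232) and (250,212). The brass plate fans out to the right of the ring. I'll zoom in and measure.

```bash
cat > h.py <<'E'
from station import ctrl
import cv2,numpy as np
np.set_printoptions(precision=4,suppress=True)
def ray(n,u,v,z,T=None):
    i=ctrl.camera_info(n); d=np.array([(u-i["cx"])/i["fx"],-(v-i["cy"])/i["fy"],-1])
    W=np.linalg.inv(i["camera_from_world"]) if T is None else T@i["hand_eye"]
    o=W[:3,3]; r=W[:3,:3]@d; return o+r*(z-o[2])/r[2]
def proj(n,p,T=None):
    i=ctrl.camera_info(n); M=i["camera_from_world"] if T is None else np.linalg.inv(T@i["hand_eye"])
    c=M@np.append(p,1); return np.array([i["cx"]-i["fx"]*c[0]/c[2], i["cy"]+i["fy"]*c[1]/c[2]])
def tool():
    s=ctrl.read_state(); T=np.eye(4); T[:3,:3]=s["eef_rot"]; T[:3,3]=s["tool_pos"]; return s,T
E
python3 - <<'E'
from h import *
C=[ray("top",u,v,.012) for u,v in[(270,129),(357,149),(335,232),(250,212)]]
for c in C:print(c)
C=np.array(C); print([np.linalg.norm(C[i]-C[i-1]) for i in range(4)])
print("ring",ray("top",284,199,.106),"scene",ray("scene",294,217,.106),"hub",ray("top",303,172,.055))
im=cv2.imread("pics/top0.png"); cv2.imwrite("pics/tc.png",cv2.resize(im[120:240,240:370],None,fx=6,fy=5,interpolation=3)[:600,:800])
E
```

```text
[0.8036 0.112  0.012 ]
[ 0.7345 -0.1778  0.012 ]
[ 0.4578 -0.1006  0.012 ]
[0.5228 0.1757 0.012 ]
[np.float64(0.2879618626201469), np.float64(0.2979590908241521), np.float64(0.2872357674771332), np.float64(0.2838249451388792)]
ring [0.5505 0.0645 0.106 ] scene [0.5513 0.0646 0.106 ] hub [0.6462 0.004  0.055 ]
```

View pics/tc.png

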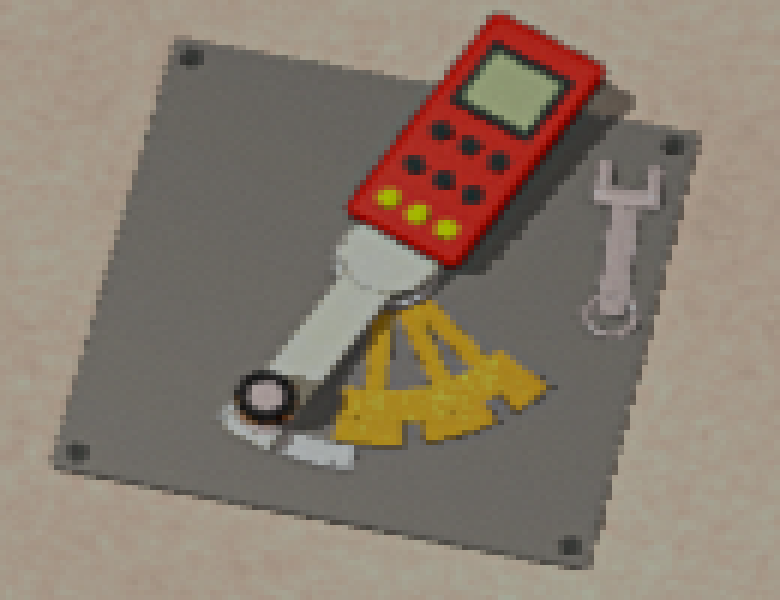

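The crop shows the board corners at crop pixels (178,38), (700,132), (592,568) and (52,468). The next notch is open at about (412,435), the third notch at about (493,400), and the ring top is at (266,397).

```bash
python3 - <<'E'
from h import *
P=lambda x,y,z: ray("top",240+x/6-.4,120+y/5-.4,z)
Q=np.array([P(*c,.012) for c in[(178,38),(700,132),(592,568),(52,468)]])[:,:2]
B=np.array([(.13,.15),(.13,-.15),(-.17,-.15),(-.17,.15)])
qc,bc=Q.mean(0),B.mean(0); U,S,V=np.linalg.svd((B-bc).T@(Q-qc)); R=(U@V).T
piv=qc-R@bc; yaw=np.arctan2(R[1,0],R[0,0]); print("piv",piv,"yaw",yaw,"res",Q-(B@R.T+piv))
hub=P(385,260,.055)[:2]; print("hub",hub)
for nm,p in dict(ring=P(266,397,.106),n1=P(413,430,.024),n2=P(490,400,.024),m1=P(405,420,.024)).items():
    for c in(piv,):
        d=p[:2]-c; a=np.arctan2(d[1],d[0])-yaw-np.pi+.35; print(nm,p,np.linalg.norm(d),(a+np.pi)%(2*np.pi)-np.pi)
E
```

```text
piv [ 0.6514 -0.0021] yaw -0.2207787873161085 res [[-0.0012 -0.0013]
 [-0.0006  0.0013]
 [ 0.0013  0.0001]
 [ 0.0005 -0.0002]]
hub [0.6475 0.0016]
ring [0.5505 0.0647 0.106 ] 0.12093873781101273 -0.013978514764544148
n1 [ 0.5423 -0.0145  0.024 ] 0.10971689875386734 0.6836478814503248
n2 [ 0.562  -0.0562  0.024 ] 0.10441071691021339 1.1151989455943667
m1 [ 0.5489 -0.0102  0.024 ] 0.10279349626265086 0.6494837784078564
```

```bash
python3 -m jog '[{"wz":1},{"wz":1},{"wz":1},{"wz":1},{"wz":1}]' && python3 -m jog '[{"wz":1},{"wz":1},{"wz":1},{"wz":1},{"wz":1}]' && python3 -m jog '[{"wz":1},{"wz":0.42},{"y":-1,"x":-0.1},{"y":-1,"x":-0.1},{"y":-1,"x":-0.1}]' && python3 -m jog '[{"y":-1,"x":-0.1},{"y":-1,"x":-0.1},{"y":-1,"x":-0.1},{"y":-1,"x":-0.1},{"y":-1,"x":-0.1}]' && python3 -m jog '[{"y":-1,"x":-0.1},{"y":-1,"x":-0.1},{"y":-1,"x":-0.1},{"y":-1,"x":-0.1},{"y":-1,"x":-0.1}]'
```

```text
invalid input at $[0]: expected keys gripper, x, y, z, wx, wy, wz
```

```bash
python3 -m jog '[{"gripper":-1,"x":0,"y":0,"z":0,"wx":0,"wy":0,"wz":1},{"gripper":-1,"x":0,"y":0,"z":0,"wx":0,"wy":0,"wz":1},{"gripper":-1,"x":0,"y":0,"z":0,"wx":0,"wy":0,"wz":1},{"gripper":-1,"x":0,"y":0,"z":0,"wx":0,"wy":0,"wz":1},{"gripper":-1,"x":0,"y":0,"z":0,"wx":0,"wy":0,"wz":1}]' && python3 -m jog '[{"gripper":-1,"x":0,"y":0,"z":0,"wx":0,"wy":0,"wz":1},{"gripper":-1,"x":0,"y":0,"z":0,"wx":0,"wy":0,"wz":1},{"gripper":-1,"x":0,"y":0,"z":0,"wx":0,"wy":0,"wz":1},{"gripper":-1,"x":0,"y":0,"z":0,"wx":0,"wy":0,"wz":1},{"gripper":-1,"x":0,"y":0,"z":0,"wx":0,"wy":0,"wz":1}]' && python3 -m jog '[{"gripper":-1,"x":0,"y":0,"z":0,"wx":0,"wy":0,"wz":1},{"gripper":-1,"x":0,"y":0,"z":0,"wx":0,"wy":0,"wz":0.42},{"gripper":-1,"x":-0.1,"y":-1,"z":0,"wx":0,"wy":0,"wz":0},{"gripper":-1,"x":-0.1,"y":-1,"z":0,"wx":0,"wy":0,"wz":0},{"gripper":-1,"x":-0.1,"y":-1,"z":0,"wx":0,"wy":0,"wz":0}]'
```

```text
time: 0.72
tool_pos: [0.2337, -0.525, 0.2134]
eef_rot: [[1.0, -0.02, -0.0], [-0.02, -1.0, 0.001], [-0.0, -0.001, -1.0]]
ft_force: [-0.8, -0.3, -0.2]
grip_width: 1.0
finger_force: 0.0
time: 1.35
tool_pos: [0.2337, -0.525, 0.2135]
eef_rot: [[0.898, -0.441, -0.0], [-0.441, -0.898, 0.001], [-0.001, -0.001, -1.0]]
ft_force: [0.8, -0.3, -0.4]
grip_width: 1.001
finger_force: 0.0
time: 1.98
tool_pos: [0.2757, -0.4441, 0.2137]
eef_rot: [[0.838, -0.546, -0.0], [-0.546, -0.838, 0.0], [-0.0, -0.0, -1.0]]
ft_force: [-0.4, -0.5, -0.0]
grip_width: 1.0
finger_force: 0.0
```

```bash
python3 -m jog '[{"gripper":-1,"x":-0.08,"y":-0.96,"z":0,"wx":0,"wy":0,"wz":0},{"gripper":-1,"x":-0.08,"y":-0.96,"z":0,"wx":0,"wy":0,"wz":0},{"gripper":-1,"x":-0.08,"y":-0.96,"z":0,"wx":0,"wy":0,"wz":0},{"gripper":-1,"x":-0.08,"y":-0.96,"z":0,"wx":0,"wy":0,"wz":0},{"gripper":-1,"x":-0.08,"y":-0.96,"z":0,"wx":0,"wy":0,"wz":0}]' >/dev/null && python3 -m jog '[{"gripper":-1,"x":-0.08,"y":-0.96,"z":0,"wx":0,"wy":0,"wz":0},{"gripper":-1,"x":-0.08,"y":-0.96,"z":0,"wx":0,"wy":0,"wz":0},{"gripper":-1,"x":-0.08,"y":-0.96,"z":0,"wx":0,"wy":0,"wz":0},{"gripper":-1,"x":-0.08,"y":-0.96,"z":0,"wx":0,"wy":0,"wz":0},{"gripper":-1,"x":-0.08,"y":-0.96,"z":0,"wx":0,"wy":0,"wz":0}]' && python3 -m jog '[{"gripper":-1,"x":-0.08,"y":-0.96,"z":0,"wx":0,"wy":0,"wz":0},{"gripper":-1,"x":-0.08,"y":-0.96,"z":0,"wx":0,"wy":0,"wz":0},{"gripper":-1,"x":-0.08,"y":-0.96,"z":0,"wx":0,"wy":0,"wz":0},{"gripper":-1,"x":-0.08,"y":-0.96,"z":0,"wx":0,"wy":0,"wz":0},{"gripper":-1,"x":-0.08,"y":-0.96,"z":0,"wx":0,"wy":0,"wz":0}]' >/dev/null && python3 - <<'E'
from h import *
s,T=tool(); print(s["tool_pos"],s["joint_positions"]); np.save("T1.npy",T); cv2.imwrite("pics/w1.png",ctrl.capture("wrist"))
E
```

```text
time: 3.22
tool_pos: [0.4129, -0.1897, 0.2139]
eef_rot: [[0.838, -0.546, -0.0], [-0.546, -0.838, -0.0], [-0.0, 0.0, -1.0]]
ft_force: [0.5, -0.1, -0.7]
grip_width: 0.995
finger_force: 0.0
[ 0.4815 -0.0626  0.2138] [-0.1529  0.1789  1.759  -0.0001  1.2039  1.9953]
```

View pics/w1.png

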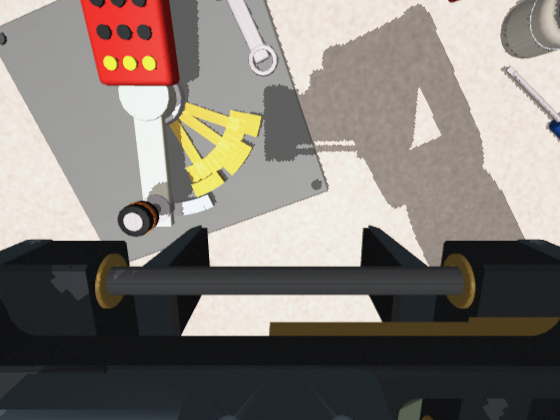

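The wrist view shows the ring top at about (133,220), the hub at about (149,97), and the brass plate with its notches at about (188,180)–(255,140). I'll crop it and measure.

```bash
python3 - <<'E'
from h import *
T=np.load("T1.npy"); yaw=-.2208
im=cv2.imread("pics/w1.png"); cv2.imwrite("pics/w1c.png",cv2.resize(im[70:250,100:280],None,fx=3.3,fy=3.3,interpolation=3))
print("ring",ray("wrist",133,220,.106,T),"hub",ray("wrist",149,97,.055,T))
E
```

```text
ring [0.5512 0.0632 0.106 ] hub [ 0.6449 -0.005   0.055 ]
```

View pics/w1c.png

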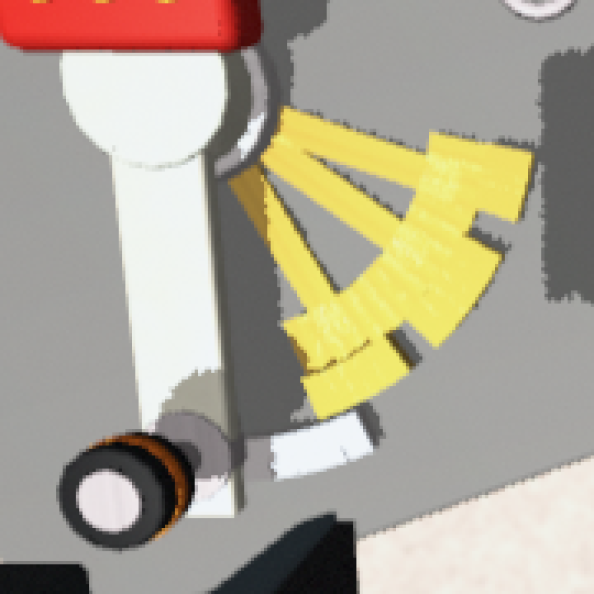

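```bash
python3 - <<'E'
from h import *
T=np.load("T1.npy"); yaw=-.2208
P=lambda x,y,z: ray("wrist",100+x/3.3-.35,70+y/3.3-.35,z,T)[:2]
hub=P(145,85,.055); ring=P(108,500,.106); print(hub,ring,np.linalg.norm(hub-ring))
for c in(hub,np.array([.6514,-.0021])):
    ang=lambda p:(np.arctan2(*(p-c)[::-1]))%(2*np.pi)
    a0=ang(ring)
    for q in[(423,353),(387,327),(510,232),(472,212)]:
        p=P(*q,.024); print(q,p,np.linalg.norm(p-c),"rel ring",ang(p)-a0,"rel yaw",ang(p)-yaw-np.pi+.35)
E
```

```text
[ 0.6491 -0.0013] [0.5507 0.0645] 0.11840314874881447
(423, 353) [ 0.5344 -0.0175] 0.11580700837973067 rel ring 0.7294196838979659 rel yaw 0.7108839835645834
(387, 327) [ 0.549  -0.0122] 0.10064608071811997 rel ring 0.6971552173929267 rel yaw 0.6786195170595443
(510, 232) [ 0.5523 -0.0678] 0.1173925063320818 rel ring 1.1911547152230049 rel yaw 1.1726190148896225
(472, 212) [ 0.5651 -0.0605] 0.10275073936805135 rel ring 1.2035783900451427 rel yaw 1.1850426897117603
(423, 353) [ 0.5344 -0.0175] 0.1179861925425897 rel ring 0.714903569754402 rel yaw 0.7016136183431237
(387, 327) [ 0.549  -0.0122] 0.10285943484858313 rel ring 0.6819631511533228 rel yaw 0.6686731997420446
(510, 232) [ 0.5523 -0.0678] 0.11886763680426493 rel ring 1.1695219859021115 rel yaw 1.1562320344908334
(472, 212) [ 0.5651 -0.0605] 0.10420414292128109 rel ring 1.179466898394446 rel yaw 1.166176946983168
```

```bash
python3 -m jog '[{"gripper":-1,"x":-0.08,"y":-0.96,"z":0,"wx":0,"wy":0,"wz":0},{"gripper":-1,"x":-0.08,"y":-0.96,"z":0,"wx":0,"wy":0,"wz":0},{"gripper":-1,"x":-0.08,"y":-0.96,"z":0,"wx":0,"wy":0,"wz":0},{"gripper":-1,"x":-0.08,"y":-0.96,"z":0,"wx":0,"wy":0,"wz":0},{"gripper":-1,"x":-0.06,"y":-0.96,"z":0,"wx":0,"wy":0,"wz":0}]' >/dev/null && python3 -m jog '[{"gripper":-1,"x":0,"y":0,"z":0.8,"wx":0,"wy":0,"wz":0},{"gripper":-1,"x":0,"y":0,"z":0.8,"wx":0,"wy":0,"wz":0},{"gripper":-1,"x":0,"y":0,"z":0.8,"wx":0,"wy":0,"wz":0},{"gripper":-1,"x":0,"y":0,"z":0.2,"wx":0,"wy":0,"wz":0},{"gripper":-1,"x":0,"y":0,"z":0,"wx":0,"wy":0,"wz":0}]' && python3 - <<'E'
from h import *
s,T=tool(); np.save("T2.npy",T); im=ctrl.capture("wrist")
for z in(.106,):
    u=proj("wrist",[.5507,.0644,z],T); print(u)
cv2.circle(im,tuple(int(v) for v in u),3,(0,255,0),-1); cv2.imwrite("pics/w2.png",im)
E
```

```text
time: 5.15
tool_pos: [0.5504, 0.0632, 0.1361]
eef_rot: [[0.838, -0.546, -0.0], [-0.546, -0.838, -0.0], [-0.0, 0.0, -1.0]]
ft_force: [0.5, -1.1, 0.4]
grip_width: 0.998
finger_force: 0.0
[281.8181 237.4922]
```

View pics/w2.png

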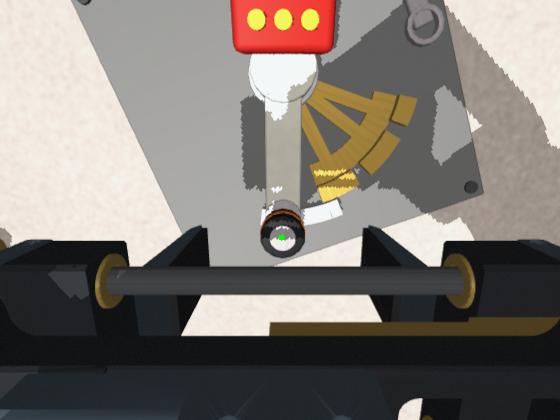

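The ring is centred between the fingers: the cap is at (283,239) and the predicted point at (282,237). I'll go down and grip.

```bash
python3 -m jog '[{"gripper":-1,"x":0,"y":-0.04,"z":0.7,"wx":0,"wy":0,"wz":0},{"gripper":-1,"x":0,"y":0,"z":0.7,"wx":0,"wy":0,"wz":0},{"gripper":-0.2,"x":0,"y":0,"z":0.7,"wx":0,"wy":0,"wz":0},{"gripper":0,"x":0,"y":0,"z":0,"wx":0,"wy":0,"wz":0},{"gripper":0.1,"x":0,"y":0,"z":0,"wx":0,"wy":0,"wz":0}]' && python3 -m jog '[{"gripper":1,"x":0,"y":0,"z":0,"wx":0,"wy":0,"wz":0},{"gripper":1,"x":0,"y":0,"z":0,"wx":0,"wy":0,"wz":0},{"gripper":1,"x":0,"y":0,"z":0,"wx":0,"wy":0,"wz":0},{"gripper":1,"x":0,"y":0,"z":0,"wx":0,"wy":0,"wz":0},{"gripper":1,"x":0,"y":0,"z":0,"wx":0,"wy":0,"wz":0}]'
```

```text
time: 5.82
tool_pos: [0.5521, 0.0644, 0.0743]
eef_rot: [[0.838, -0.546, 0.003], [-0.546, -0.838, 0.0], [0.002, -0.002, -1.0]]
ft_force: [0.2, 0.3, -0.2]
grip_width: 0.706
finger_force: 0.0
time: 6.45
tool_pos: [0.5512, 0.0644, 0.0732]
eef_rot: [[0.838, -0.546, 0.001], [-0.546, -0.838, 0.0], [0.0, -0.0, -1.0]]
ft_force: [-1.3, 0.7, 2.5]
grip_width: 0.34
finger_force: 30.0
```

```bash
python3 -m jog '[{"gripper":1,"x":0,"y":0,"z":-0.15,"wx":0,"wy":0,"wz":0},{"gripper":1,"x":0,"y":0,"z":-0.15,"wx":0,"wy":0,"wz":0},{"gripper":1,"x":0,"y":0,"z":-0.15,"wx":0,"wy":0,"wz":0},{"gripper":1,"x":0,"y":0,"z":0,"wx":0,"wy":0,"wz":0},{"gripper":1,"x":0,"y":0,"z":0,"wx":0,"wy":0,"wz":0}]'
```

```text
time: 7.08
tool_pos: [0.551, 0.0643, 0.0862]
eef_rot: [[0.838, -0.546, -0.0], [-0.546, -0.838, -0.0], [0.0, 0.0, -1.0]]
ft_force: [3.8, -0.0, -9.8]
grip_width: 0.343
finger_force: 30.0
```

```bash
python3 -m jog '[{"gripper":1,"x":0.007,"y":0.175,"z":0,"wx":0,"wy":0,"wz":-0.5},{"gripper":1,"x":0.007,"y":0.175,"z":0,"wx":0,"wy":0,"wz":-0.5},{"gripper":1,"x":0.007,"y":0.175,"z":0,"wx":0,"wy":0,"wz":-0.5},{"gripper":1,"x":0.007,"y":0.175,"z":0,"wx":0,"wy":0,"wz":-0.5},{"gripper":1,"x":0,"y":0,"z":0,"wx":0,"wy":0,"wz":0}]'
```

```text
time: 7.7
tool_pos: [0.541, 0.0453, 0.0861]
eef_rot: [[0.92, -0.393, -0.001], [-0.393, -0.92, -0.001], [-0.001, 0.001, -1.0]]
ft_force: [1.9, -1.3, -10.1]
grip_width: 0.349
finger_force: 30.0
```

```bash
python3 -m jog '[{"gripper":1,"x":0.007,"y":0.175,"z":0,"wx":0,"wy":0,"wz":-0.5},{"gripper":1,"x":0.007,"y":0.175,"z":0,"wx":0,"wy":0,"wz":-0.5},{"gripper":1,"x":0.007,"y":0.175,"z":0,"wx":0,"wy":0,"wz":-0.5},{"gripper":1,"x":0.007,"y":0.175,"z":0,"wx":0,"wy":0,"wz":-0.5},{"gripper":1,"x":0.007,"y":0.175,"z":0,"wx":0,"wy":0,"wz":-0.5}]' && python3 - <<'E'
from h import *
piv=np.array([.6505,-.002])
for i in range(2):
    s,T=tool(); d=T[:2,3]-piv; a=np.arctan2(d[1],d[0])%(2*np.pi); print(s["time"],s["ft_force"],np.linalg.norm(d),"a",a-(-.2208+np.pi-.35), "rel start",a-np.arctan2(.0664,-.0998))
    im=ctrl.capture("wrist")
np.save("T3.npy",T); cv2.imwrite("pics/w3.png",im); cv2.imwrite("pics/w3c.png",cv2.resize(im[60:260,220:420],None,fx=3,fy=3,interpolation=3))
E
```

```text
time: 8.32
tool_pos: [0.5336, 0.021, 0.0862]
eef_rot: [[0.983, -0.184, -0.002], [-0.184, -0.983, 0.001], [-0.002, -0.001, -1.0]]
ft_force: [2.5, 2.6, -10.0]
grip_width: 0.339
finger_force: 30.0
8.325 [ 2.4942  2.5958 -9.9786] 0.11909701529827822 a 0.376537056883393 rel start 0.3928141632403217
8.375 [  1.9173   1.1754 -10.0568] 0.11905520959445272 a 0.3814281094405243 rel start 0.397705215797453
```

View pics/w3c.png

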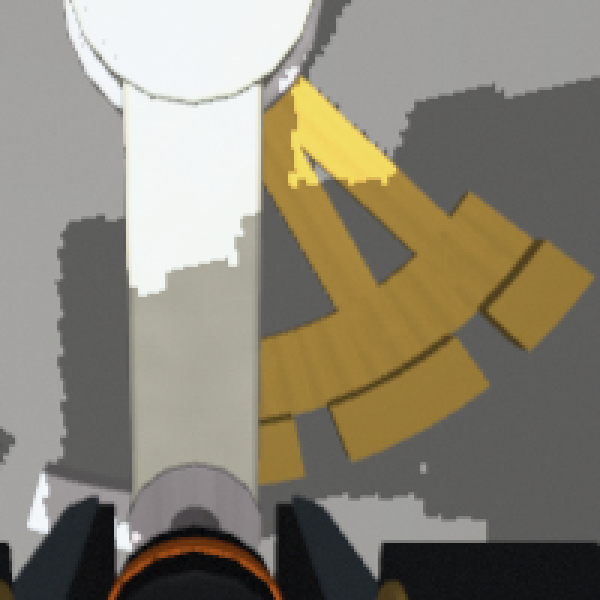

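```bash
python3 - <<'E'
from h import *
T=np.load("T3.npy")
P=lambda x,y,z: ray("wrist",220+x/3-.3,60+y/3-.3,z,T)[:2]
hub=P(191,-24,.055); t=T[:2,3]; print("hub",hub,"tool",t,np.linalg.norm(hub-t))
for c in(hub,np.array([.6505,-.002])):
    ang=lambda p:(np.arctan2(*(p-c)[::-1]))%(2*np.pi)
    L=[(q,P(*q,.024)) for q in[(303,475),(350,460),(293,415),(330,405),(488,385),(525,349)]]
    for q,p in L: print(q,np.linalg.norm(p-c),"ahead of tool",ang(p)-ang(t))
E
```

```text
hub [ 0.6488 -0.001 ] tool [0.5336 0.0204] 0.11716029042908609
(303, 475) 0.11673498606063505 ahead of tool 0.2551528938203913
(350, 460) 0.11656752389141872 ahead of tool 0.36614537925400326
(293, 415) 0.1002545156664916 ahead of tool 0.26617103392378016
(330, 405) 0.10068721252173297 ahead of tool 0.3646271800365577
(488, 385) 0.11720377891353985 ahead of tool 0.7112095689530178
(525, 349) 0.11651244770449358 ahead of tool 0.8202836264690871
(303, 475) 0.11840319875837763 ahead of tool 0.25126951129617403
(350, 460) 0.11810270058074351 ahead of tool 0.3607368151406418
(293, 415) 0.1019112979237096 ahead of tool 0.26057051323187563
(330, 405) 0.10222545108442652 ahead of tool 0.3575282616434463
(488, 385) 0.11821395921886188 ahead of tool 0.7020883692469186
(525, 349) 0.11732860208301495 ahead of tool 0.8102140121530672
```

The crop shows the next notch between (303,475) and (350,460), which puts its centre about 0.308 rad ahead of the arm. I'll stop about 0.045 rad short, set the bolt on the tracks and then feel for the notch with the fingers loose.

```bash
python3 -m jog '[{"gripper":1,"x":0.007,"y":0.175,"z":0,"wx":0,"wy":0,"wz":-0.5},{"gripper":1,"x":0.007,"y":0.175,"z":0,"wx":0,"wy":0,"wz":-0.5},{"gripper":1,"x":0.007,"y":0.175,"z":0,"wx":0,"wy":0,"wz":-0.5},{"gripper":1,"x":0.007,"y":0.175,"z":0,"wx":0,"wy":0,"wz":-0.5},{"gripper":1,"x":0.007,"y":0.175,"z":0,"wx":0,"wy":0,"wz":-0.5}]' && python3 -m jog '[{"gripper":1,"x":0.007,"y":0.175,"z":0,"wx":0,"wy":0,"wz":-0.5},{"gripper":1,"x":0,"y":0,"z":0,"wx":0,"wy":0,"wz":0},{"gripper":1,"x":0,"y":0,"z":0.05,"wx":0,"wy":0,"wz":0},{"gripper":1,"x":0,"y":0,"z":0.05,"wx":0,"wy":0,"wz":0},{"gripper":1,"x":0,"y":0,"z":0,"wx":0,"wy":0,"wz":0}]'
```

```text
time: 9.05
tool_pos: [0.5317, -0.0049, 0.0861]
eef_rot: [[0.999, 0.033, -0.002], [0.033, -0.999, 0.001], [-0.002, -0.001, -1.0]]
ft_force: [1.1, 3.5, -9.5]
grip_width: 0.34
finger_force: 30.0
time: 9.68
tool_pos: [0.5322, -0.0108, 0.0832]
eef_rot: [[0.997, 0.077, -0.002], [0.077, -0.997, 0.0], [-0.002, -0.0, -1.0]]
ft_force: [-2.8, 1.2, -7.9]
grip_width: 0.346
finger_force: 30.0
```

```bash
python3 -m jog '[{"gripper":0.2,"x":0,"y":0,"z":0,"wx":0,"wy":0,"wz":0},{"gripper":0.2,"x":0,"y":0,"z":0,"wx":0,"wy":0,"wz":0},{"gripper":0.2,"x":0,"y":0,"z":0,"wx":0,"wy":0,"wz":0},{"gripper":0.2,"x":0,"y":0.04,"z":0,"wx":0,"wy":0,"wz":0},{"gripper":0.2,"x":0,"y":0,"z":0,"wx":0,"wy":0,"wz":0}]' && python3 - <<'E'
from h import *
print(ctrl.read_state()["ft_force"]);s,T=tool(); np.save("T4.npy",T); im=ctrl.capture("wrist"); cv2.imwrite("pics/w4c.png",cv2.resize(im[60:260,200:400],None,fx=3,fy=3,interpolation=3))
E
```

```text
time: 10.3
tool_pos: [0.5335, -0.0123, 0.0836]
eef_rot: [[0.997, 0.076, 0.001], [0.076, -0.997, -0.0], [0.001, 0.0, -1.0]]
ft_force: [-0.4, -0.2, -0.2]
grip_width: 0.4
finger_force: 0.0
[-0.382  -0.1821 -0.1815]
```

View pics/w4c.png

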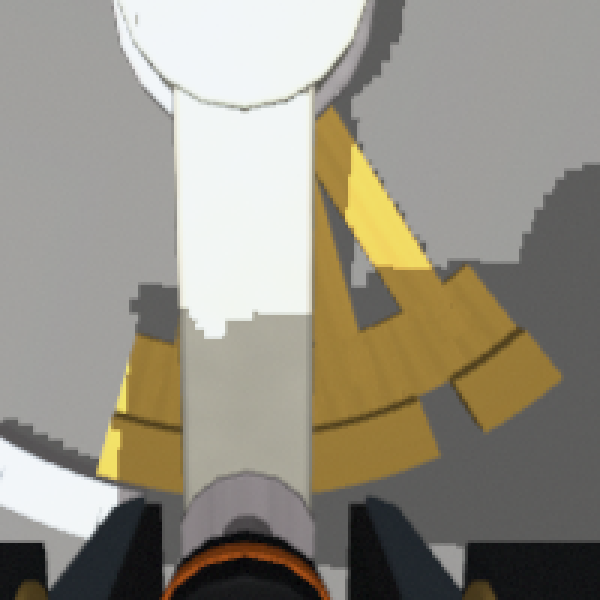

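The third notch is visible at about (455,410), and the target notch is hidden under the arm just ahead. The fingers are loose (36 mm opening). I'll creep forward.

```bash
python3 -m jog '[{"gripper":0.2,"x":0,"y":0.03,"z":0,"wx":0,"wy":0,"wz":-0.08},{"gripper":0.2,"x":0,"y":0.03,"z":0,"wx":0,"wy":0,"wz":-0.08},{"gripper":0.2,"x":0,"y":0.03,"z":0,"wx":0,"wy":0,"wz":-0.08},{"gripper":0.2,"x":0,"y":0,"z":0,"wx":0,"wy":0,"wz":0},{"gripper":0.2,"x":0,"y":0,"z":0,"wx":0,"wy":0,"wz":0}]'; python3 -m jog '[{"gripper":0.2,"x":0,"y":0.03,"z":0,"wx":0,"wy":0,"wz":-0.08},{"gripper":0.2,"x":0,"y":0,"z":0,"wx":0,"wy":0,"wz":0},{"gripper":0.2,"x":0,"y":0.03,"z":0,"wx":0,"wy":0,"wz":-0.08},{"gripper":0.2,"x":0,"y":0,"z":0,"wx":0,"wy":0,"wz":0},{"gripper":0.2,"x":0,"y":0,"z":0,"wx":0,"wy":0,"wz":0}]'
```

```text
time: 10.98
tool_pos: [0.5335, -0.0138, 0.0834]
eef_rot: [[0.995, 0.097, 0.0], [0.097, -0.995, 0.002], [0.0, -0.002, -1.0]]
ft_force: [0.5, 5.8, -0.3]
grip_width: 0.405
finger_force: 2.5
time: 11.6
tool_pos: [0.5335, -0.0169, 0.0833]
eef_rot: [[0.994, 0.111, -0.0], [0.111, -0.994, -0.0], [-0.0, 0.0, -1.0]]
ft_force: [-0.5, 2.2, -1.8]
grip_width: 0.403
finger_force: 0.8
```

```bash
cat > o.py <<'E'
from h import *
def orange(im):
    h=cv2.cvtColor(im,cv2.COLOR_BGR2HSV); m=cv2.inRange(h,(5,180,90),(14,255,255)); m[:200]=0; m[260:]=0; m[:,:220]=0;m[:,340:]=0
    y,x=np.nonzero(m); return len(x),(x.min(),x.max(),y.min(),y.max()) if len(x) else None
if __name__=="__main__":
    im4=cv2.imread("pics/w4c.png"); b=np.full((420,560,3),0,np.uint8); b[60:260,200:400]=cv2.resize(im4,(200,200),interpolation=cv2.INTER_AREA)
    s,T=tool(); d=T[:2,3]-[.6505,-.002]; im=ctrl.capture("wrist"); cv2.imwrite("pics/wl.png",im)
    print("ref",orange(b),"now",orange(im),"a",np.arctan2(d[1],d[0])%(2*np.pi)-2.554,s["ft_force"])
E
python3 o.py; python3 -m jog '[{"gripper":0.2,"x":0,"y":0.02,"z":0,"wx":0,"wy":0,"wz":-0.05},{"gripper":0.2,"x":0,"y":0,"z":0,"wx":0,"wy":0,"wz":0},{"gripper":0.2,"x":0,"y":0.02,"z":0,"wx":0,"wy":0,"wz":-0.05},{"gripper":0.2,"x":0,"y":0,"z":0,"wx":0,"wy":0,"wz":0},{"gripper":0.2,"x":0,"y":0,"z":0,"wx":0,"wy":0,"wz":0}]'; python3 o.py
```

```text
ref (228, (np.int64(254), np.int64(309), np.int64(242), np.int64(259))) now (215, (np.int64(252), np.int64(308), np.int64(235), np.int64(259))) a 0.7138548061098331 [-0.5462  2.1615 -1.783 ]
time: 12.28
tool_pos: [0.5337, -0.0179, 0.0835]
eef_rot: [[0.993, 0.12, -0.0], [0.12, -0.993, -0.0], [-0.0, 0.0, -1.0]]
ft_force: [-0.0, 1.4, -0.2]
grip_width: 0.401
finger_force: 0.6
ref (228, (np.int64(254), np.int64(309), np.int64(242), np.int64(259))) now (212, (np.int64(252), np.int64(308), np.int64(235), np.int64(259))) a 0.7231905508229364 [-0.0249  1.4149 -0.2097]
```

```bash
python3 - <<'E'
import cv2
im=cv2.imread("pics/wl.png"); cv2.imwrite("pics/wlc.png",cv2.resize(im[60:260,200:400],None,fx=3,fy=3,interpolation=3))
E
```

```text
(no output)
```

View pics/wlc.png

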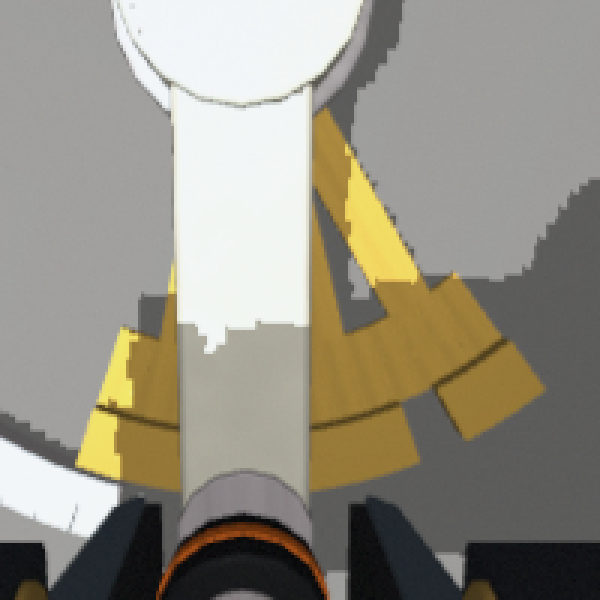

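```bash
python3 - <<'E'
from h import *
s,T=tool(); t=T[:2,3]; d=t-[.6505,-.002]; d/=np.linalg.norm(d); c=np.array([.6505,-.002])+d*.12
for L in(.010,.005,.002,0):  # near-pivot top edge of collar & near edge at band height
    print(L,[proj("wrist",[*(c-d*.016),z+L],T)[1].round(1) for z in(.082,.094,.106)],"boss",proj("wrist",[*(c-d*.016),.054],T)[1].round(1))
E
```

```text
0.01 [np.float64(235.3), np.float64(242.8), np.float64(251.5)] boss 217.2
0.005 [np.float64(232.5), np.float64(239.6), np.float64(247.7)] boss 217.2
0.002 [np.float64(230.9), np.float64(237.7), np.float64(245.6)] boss 217.2
0 [np.float64(229.8), np.float64(236.5), np.float64(244.2)] boss 217.2
```

The collar's orange band has moved up from row 242 to 235. The projection predicts 242.8 to 236.5 for a full 10 mm drop, so the bolt is home. I'll open the gripper and withdraw upward.

```bash
python3 -m jog '[{"gripper":0,"x":0,"y":0,"z":0,"wx":0,"wy":0,"wz":0},{"gripper":-0.5,"x":0,"y":0,"z":0,"wx":0,"wy":0,"wz":0},{"gripper":-1,"x":0,"y":0,"z":0,"wx":0,"wy":0,"wz":0},{"gripper":-1,"x":0,"y":0,"z":0,"wx":0,"wy":0,"wz":0},{"gripper":-1,"x":0,"y":0,"z":0,"wx":0,"wy":0,"wz":0}]' && python3 -m jog '[{"gripper":-1,"x":0,"y":0,"z":-0.4,"wx":0,"wy":0,"wz":0},{"gripper":-1,"x":0,"y":0,"z":-0.8,"wx":0,"wy":0,"wz":0},{"gripper":-1,"x":0,"y":0,"z":-0.8,"wx":0,"wy":0,"wz":0},{"gripper":-1,"x":-0.8,"y":0,"z":-0.8,"wx":0,"wy":0,"wz":0},{"gripper":-1,"x":-0.8,"y":0,"z":-0.8,"wx":0,"wy":0,"wz":0}]' && python3 -m jog '[{"gripper":-1,"x":-0.8,"y":0,"z":0,"wx":0,"wy":0,"wz":0},{"gripper":-1,"x":-0.2,"y":0,"z":0,"wx":0,"wy":0,"wz":0},{"gripper":-1,"x":0,"y":0,"z":0,"wx":0,"wy":0,"wz":0},{"gripper":-1,"x":0,"y":0,"z":0,"wx":0,"wy":0,"wz":0},{"gripper":-1,"x":0,"y":0,"z":0,"wx":0,"wy":0,"wz":0}]' && python3 - <<'E'
from h import *
s,T=tool(); np.save("T5.npy",T); im=ctrl.capture("wrist"); r=np.array([.6505,-.002]); a=2.554+.70; c=r+.12*np.array([np.cos(a),np.sin(a)])
for L in(0,.01): print(L,proj("wrist",[*c,.106+L],T))
u,v=proj("wrist",[*c,.106],T).astype(int); print(u,v)
u0,v0=max(0,u-120),max(0,v-150); cv2.imwrite("pics/w5c.png",cv2.resize(im[v0:v0+200,u0:u0+240],None,fx=3,fy=3,interpolation=3)); print(u0,v0,im.shape)
E
```

```text
time: 12.95
tool_pos: [0.5338, -0.0179, 0.0834]
eef_rot: [[0.993, 0.12, 0.0], [0.12, -0.993, -0.0], [0.0, 0.0, -1.0]]
ft_force: [-0.3, -0.2, 0.3]
grip_width: 0.911
finger_force: 0.0
time: 13.58
tool_pos: [0.4858, -0.0237, 0.193]
eef_rot: [[0.993, 0.12, 0.001], [0.12, -0.993, -0.0], [0.001, 0.0, -1.0]]
ft_force: [0.1, 0.3, 1.0]
grip_width: 1.004
finger_force: 0.0
time: 14.2
tool_pos: [0.457, -0.0271, 0.1912]
eef_rot: [[0.993, 0.12, -0.0], [0.12, -0.993, -0.0], [-0.0, -0.0, -1.0]]
ft_force: [0.2, 0.4, 0.1]
grip_width: 1.004
finger_force: 0.0
0 [280.4436 125.7233]
0.01 [280.2703 125.4351]
280 125
160 0 (420, 560, 3)
```

View pics/w5c.png

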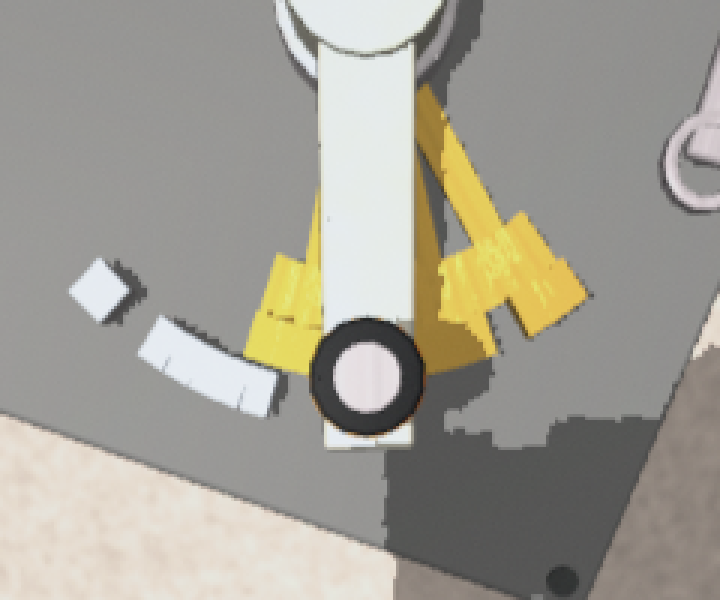

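The ring sits over the notch, with the cap at crop (367,376), and the tracks look undisturbed. I'll do one numeric check of the lift from the scene camera before handing in.

```bash
python3 - <<'E'
from h import *
T=np.load("T5.npy")
# triangulate ring top: wrist pixel + scene pixel of the dark collar disc
im0=cv2.imread("pics/scene0.png"); im1=ctrl.capture("scene"); cv2.imwrite("pics/scene1.png",im1)
def blob(im,u,v,r=11):
    u,v=int(u),int(v); g=im[v-r:v+r,u-r:u+r].max(2); m=(g<75).astype(np.uint8)
    n,l,st,c=cv2.connectedComponentsWithStats(m,connectivity=8); k=1+np.argmax(st[1:,4]); return st[k]+[u-r,v-r,0,0,0],c[k]+[u-r,v-r]
piv=np.array([.6505,-.002]); 
P=lambda a,z:np.array([*(piv+.12*np.array([np.cos(2.554+a),np.sin(2.554+a)])),z])
print("start",proj("scene",P(0,.094)),blob(im0,*proj("scene",P(0,.094))))
for L in(0,.01): print(L,proj("scene",P(.69,.094+L)))
print("now",blob(im1,*proj("scene",P(.69,.097))))
E
```

```text
start [293.9367 219.4953] (array([289, 213,  11,  17, 103]), array([293.8641, 220.9806]))
0 [265.8147 211.5015]
0.01 [265.7069 209.2359]
now (array([254, 205,  17,  16, 159]), array([261.5849, 213.9308]))
```

```bash
python3 - <<'E'
from h import *
T=np.load("T5.npy"); im=cv2.imread("pics/w5c.png"); g=cv2.GaussianBlur(im.max(2),(5,5),0)
m=(g<110).astype(np.uint8); m[:300]=0; m[445:]=0; m[:,:300]=0; m[:,440:]=0
row=g[376]; w=[]
for y in range(366,387,2):
    x=np.nonzero(g[y,300:440]<90)[0]+300; w.append((x.min(),x.max(),(x.max()-x.min()+1)/3))
print(w)
piv=np.array([.6505,-.002]);a=2.554+.69;d=np.array([np.cos(a),np.sin(a)]);t=np.array([-d[1],d[0]]);c=piv+.12*d
for L in(0,.005,.01): print(L,np.linalg.norm(proj("wrist",[*(c+.016*t),.106+L],T)-proj("wrist",[*(c-.016*t),.106+L],T)))
E
```

```text
[(np.int64(312), np.int64(424), np.float64(37.666666666666664)), (np.int64(312), np.int64(424), np.float64(37.666666666666664)), (np.int64(312), np.int64(424), np.float64(37.666666666666664)), (np.int64(311), np.int64(424), np.float64(38.0)), (np.int64(311), np.int64(423), np.float64(37.666666666666664)), (np.int64(311), np.int64(439), np.float64(43.0)), (np.int64(311), np.int64(439), np.float64(43.0)), (np.int64(311), np.int64(439), np.float64(43.0)), (np.int64(311), np.int64(439), np.float64(43.0)), (np.int64(311), np.int64(439), np.float64(43.0)), (np.int64(311), np.int64(439), np.float64(43.0))]
0 39.5388317363999
0.005 40.33206830231709
0.01 41.15778465366742
```

The collar is 37.8 px wide, which fits lift 0 (39.5 px) better than lift 10 mm (41.2 px). That agrees with the 7 px downward step seen earlier, so the bolt is home and I'm handing in.

```bash
python3 -c "
from station import ctrl
print(ctrl.close_job())"
```

```text
the job is handed in; nothing more can be done
None
```

I swung the arm to the next notch (about 0.69 rad) and let the bolt drop in; the camera checks indicate it is fully home, and I handed the job in with the gripper clear. No verdict came back, and I didn't measure the plate's slip, but the push at the last readings stayed under 6 N, well below the 18 N that would shift it.

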